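# Light the fixture and hold the enabling lever

## Task

Lift the inspection lamp off its charging dock by the orange handle, set it down gently and upright inside the yellow ring on the black fixture plate, and let go of it. Then push the yellow enabling lever down to its middle position, where its pointer is level with the green band, never as far as its bottom stop, and finish while still holding it there: do not let go. Leave the hex key, the pliers and the screw tin where they lie.

Things in the scene. Friction and masses are not known exactly. Their poses are not given: they have to be found in the camera images.
- lamp: round battery lantern with black foot and cap, white middle and an orange carrying handle on top; 72 mm diameter at the foot, 112 mm high to the top of the cap, 172 mm with the handle; mass 0.3 to 0.56 kg. It starts standing upright on the dock's floor. Origin: centre of its underside; z up its axis; the handle's bar runs along its y.
- lamp_handle (a point): middle of the orange handle bar, 165 mm above the lamp's underside; the bar is 14 mm square in section, 76 mm long along the lamp's y, with 60 mm free length between its two uprights and 46 mm free height under it; pinch it across (fingers closing along the lamp's x). Axes as the lamp's.
- dock: fixed grey round charging dock, 120 mm diameter at the bottom, 100 mm at the top, 48 mm high, with a shallow round seat (floor 40 mm above the table, rim 8 mm higher, 45 mm inner radius) in which the lamp stands. Stands left or right of the fixture plate, on the other side from the console. Origin: centre of its underside, at table height.
- fixture: fixed black plate 240 mm (x) by 200 mm (y), 15 mm thick, with a yellow ring on its half towards the robot and an aluminium workpiece between two blue clamps (up to 50 mm above the table) on the other half. Origin: centre of its underside, at table height; x points from the ring to the workpiece.
- lamp_place (a point): centre of the painted yellow ring (flat, 100 mm inner and 116 mm outer diameter) on the top face of the fixture plate, 50 mm from the plate's centre towards -x; 15 mm above the table. The lamp's foot goes here.
- console: fixed grey console, 180 (x) x 120 (y) x 35 mm, yaw within 0.4 rad, carrying the enabling lever: hinge at x = +60, y = 0, 75 mm above the table; the lever points along -x. Beside the pad (y = 36 to 54, x = -50) stands a gauge 6 mm thick with red (40 to 68 mm above the table), green (68 to 82) and white (82 to 106) bands. Origin: centre of its underside, at table height.
- lever_pad (a point): centre of the top face of the lever's yellow pad (44 x 44 x 12 mm), 110 mm from the hinge; moves with the lever. Above the table: about 103 mm at rest, 81 mm in the middle position (lever level; then at console x = -50, y = 0 mm), 59 mm at the bottom stop. A black pointer on the pad's gauge side (+y), 6 mm below the top face, is in mid green in the middle position.
- enable_lever (a joint): angle of the spring-loaded enabling lever, rad: 0 at rest (raised), 0.20 in the middle position (level, green band, which spans 0.14 to 0.26), 0.40 at the bottom stop. It springs back when let go. About 3.5 N down on the pad starts it moving, about 8 N holds it in the middle, about 12 N takes it to the stop (spring 2.5 N m/rad).
- t_key: bystander: hex key with a red T-handle, 56 mm across and about 125 mm long, lying on the table near the robot. Origin at the middle of its red grip.
- pliers: bystander: pliers with red grips, 160 mm long, lying on the table near the robot. Origin at the pivot, on the table.
- screw_tin: bystander: small open aluminium tin of screws, 56 mm diameter, 35 mm high, on the table beside the far left corner of the fixture plate. Origin: centre of its underside.
There are look-alikes about, which are no part of the job. What is meant by the dock is not pink or purple, and is the larger of those in its own colour.

How it is judged:
By the outcome, as a careful person would: the job done as asked, in the order asked, and still so for the second after the job is handed in, while the arm keeps its last pose, push and grip.
It also fails if it takes over 51 s, if anything falls off the work surface, if the arm or the gripper's body presses on something with over 40 N, if the wrist force passes 120 N, or if a joint passes its speed limit or range.

## Robot

A 6-joint arm with a two-finger parallel gripper is mounted at the origin on the work surface. World frame = base frame: x ahead of the robot, y to its left, z up, the work surface at z = 0. Lengths are in m, angles in rad, forces in N, time in s.
With the tool pointing down it reaches from about 0.25 to 0.775 m from the base axis. Payload 4 kg.
Tool frame: the origin (TCP) lies at the very end of the fingers, on their centre line; the grasp point (between the pads) lies 19 mm behind it; z points along the fingers, y is the line along which they close (so a half turn about z gives the same grasp; the last joint's range is limited). The gripper opens to 94 mm and grips with 3 to 60 N. Pads are 16 mm wide; open, the fingers measure 119 mm over their backs; the gripper's body (75 mm by 177 mm) begins 78 mm behind the grasp point.
Start: joints at [-1.223, 0.087, 1.371, -0, 1.684, -0.103], TCP at [0.24, -0.495, 0.206] pointing down, gripper open.
Joint ranges: [-3.1, 3.1], [-0.76, 2.03], [0.27, 2.55], [-1.08, 4.22], [0.17, 2.65], [-2.57, 2.57]. Speed limits (rad/s): [2.79, 2.79, 3.14, 3.14, 3.14, 3.14].

## Interface

Orientations are given as [roll, pitch, yaw] about the fixed x, y, z axes, in that order (R = Rz(yaw) Ry(pitch) Rx(roll)).
In Python, from bench import robot gives the robot as it stands. The module is installed in compiled form; this text tells all that it offers.
- The arm moves only by the tool move_arm, never from a script. Its argument "deltas" is one flat list of numbers, 7 for each row, row after row: the turn, a rotation vector about the tool's x, y, z in rad, then the shift along the tool's x, y, z in cm, then the closure, from -1 (fully open) to 1 (shut). A call has 1 to 8 rows; each row is the pose to reach, as a shift and turn from the pose commanded when the call began, along the tool's axes at that moment; what a row does not reach only later rows make up. A row lasts 1/10 s, in which the tool goes at most 50 mm and 8.59 degrees, less where a joint would pass 70% of its speed; a pose out of reach is approached as far as the arm can. A call with a gripper value outside its range is refused whole. The fingers move at their own pace and stop on an object; the grip force is fixed at half the most. Time passes only in rows, so rows that repeat a pose let the fingers close. It gives the time, the measured TCP pose, the force, the opening and the grip force at its end, in the units of the state.
- robot.get_obs(): the state, without advancing time (a new reading comes with each control period).
- robot.snapshot(name): name is "scene" or "side" or "wrist"; returns a dict with "image" (384x512x3 uint8, red, green, blue), "depth" (384x512 float32, m along the optical axis (not along the pixel's ray), 0 where there is no reading), "fov_y" (degrees; the focal length in pixels is half the picture's height over the tangent of half this angle, whatever the lens; pixels are square), "cx", "cy" (the principal point, pixels), "origin" and "orientation" of the camera in the world; the wrist camera has in their place "T_tool_cam" (4x4, takes a point from camera to tool coordinates, whose origin is the TCP and whose axes are the flange's). Camera axes: x right, y up, looking along -z (the intrinsics and any distortion apply to the point x, -y, -z); pixel columns grow to the right and rows downward; lengths in m; the calibration is good to about 2 mm. The wrist camera is an equidistant fisheye: a pixel r from the principal point sees the ray r / f radians off the axis. A picture is of the moment at which its call begins: read the wrist's pose just before it.
- robot.close_job(): hands the job in; it is judged then, once.
The state is a dict: "time": time; "joint_positions": joint angles; "qvel": joint speeds; "joint_torque": joint torques, N m; "tool_pos": TCP position; "ee_rot": TCP orientation; "wrist_force": force on the tool from outside, world axes, zero at the start; "wrist_torque": the same for the moment, N m; "width": finger opening in m; "finger_force": force on a finger pad.
Only numpy, scipy, OpenCV 4.12 (cv2) and the standard library are available. Lean on these libraries where they do the work, as an engineer would, in place of code of your own. Each camera call takes 0.05 s, during which the arm holds its last target. There are 200 camera calls.

## Working session

There is one attempt and no reset: what is moved stays moved. The work goes in short steps, Python scripts to look and compute and a tool call to move; the robot and the scene stay as the last step left them, time stands still between calls to the robot, and variables do not carry over. Pictures are saved under pics/ and viewed, at most 10 in all, crops included, and the job is handed in when it is done.

Besides the shell and the picture viewer there is one more tool, called after ">>>" in YAML: its name, and indented under it one key for each argument. move_arm: Moves the arm, as the interface text tells. Its arguments: {"type":"object","properties":{"deltas":{"type":"array","items":{"type":"number"}}},"required":["deltas"]}

```bash
mkdir -p pics; cat > h.py <<'E'
import numpy as np, cv2
from scipy.spatial.transform import Rotation as R
from bench import robot
def snap(n,tag):
    o=robot.get_obs(); s=robot.snapshot(n)
    cv2.imwrite(f'pics/{tag}.png',cv2.cvtColor(s['image'],cv2.COLOR_RGB2BGR))
    np.save(f'{tag}.npy',{'s':s,'o':o,'n':n},allow_pickle=True)
    return s,o
def rot(a):
    a=np.array(a,float)
    return a if a.shape==(3,3) else R.from_euler('xyz',a).as_matrix() if a.size==3 else R.from_quat(a).as_matrix()
def pts(tag):
    "world xyz for all pixels"
    d=np.load(f'{tag}.npy',allow_pickle=True).item(); s=d['s']; o=d['o']
    f=192/np.tan(np.radians(s['fov_y'])/2)
    v,u=np.mgrid[0:384,0:512]; x=(u-s['cx'])/f; y=(v-s['cy'])/f; D=s['depth']
    if d['n']=='wrist':
        r=np.hypot(x,y)+1e-9; k=np.tan(r)/r; x=x*k; y=y*k
    P=np.stack([x*D,-y*D,-D],-1)
    if d['n']=='wrist':
        T=s['T_tool_cam']; P=P@T[:3,:3].T+T[:3,3]
        P=P@rot(o['ee_rot']).T+np.array(o['tool_pos'])
    else: P=P@rot(s['orientation']).T+np.array(s['origin'])
    P[D==0]=np.nan
    return P
def todelta(tgt,yaw=None):
    "shift in tool axes cm to world tgt from current"
    o=robot.get_obs(); M=rot(o['ee_rot'])
    return M.T@(np.array(tgt)-o['tool_pos'])*100
E
python3 - <<'E'
from h import *
s,o=snap('scene','scene0'); print({k:v for k,v in s.items() if k not in('image','depth')})
s2,_=snap('side','side0'); print({k:v for k,v in s2.items() if k not in('image','depth')}); print(o)
cv2.imwrite('pics/a.png',cv2.resize(cv2.imread('pics/scene0.png'),(768,576)))
E
```

```text
{'fov_y': 50.287185120950156, 'cx': 259.12716376939835, 'cy': 189.8797567872985, 'origin': array([1.21995716, 0.289483  , 1.08476453]), 'orientation': array([ 0.6771151 , -0.00634341,  2.0265037 ])}
{'fov_y': 42.94806529091356, 'cx': 255.63262800977802, 'cy': 196.30632553042034, 'origin': array([0.19417411, 1.00657347, 0.84866998]), 'orientation': array([ 1.00943928, -0.02081898, -2.80633933])}
{'time': 0.0, 'joint_positions': array([-1.22309754e+00,  8.79465178e-02,  1.37224694e+00,  3.42071949e-05,
        1.68360342e+00, -1.03113444e-01]), 'qvel': array([ 0.00141554,  0.00073227,  0.00114255,  0.00062884, -0.00048264,
        0.00092688]), 'joint_torque': array([-1.14040071e-03, -3.40186858e+01, -3.02425611e+01,  7.16410694e-02,
        3.29927285e-02, -1.71984743e-04]), 'tool_pos': array([ 0.23944464, -0.4945312 ,  0.20431254]), 'ee_rot': array([-3.13940363e+00, -2.60700437e-04,  4.50815757e-01]), 'wrist_force': array([-0.00770477, -0.01916784,  0.04439687]), 'wrist_torque': array([-0.02449216, -0.01226733,  0.00365206]), 'finger_force': 0.0, 'width': 0.09440280710156435}
```

View pics/a.png

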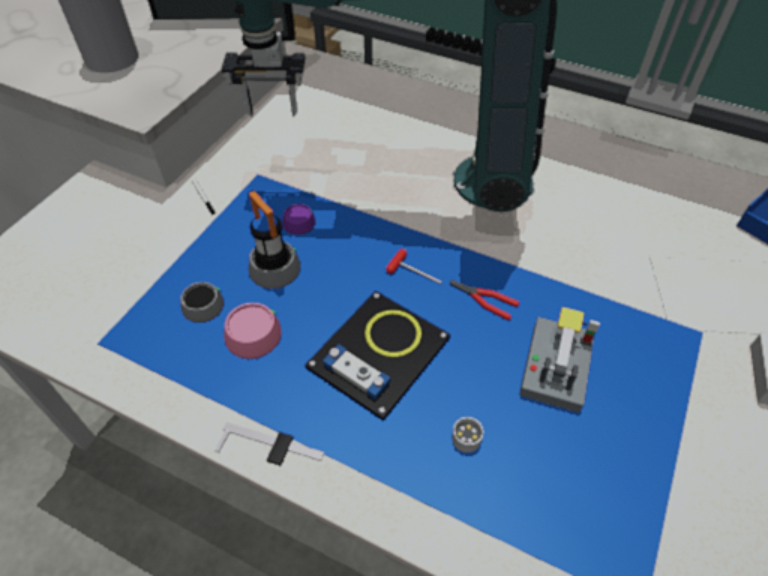

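View pics/side0.png

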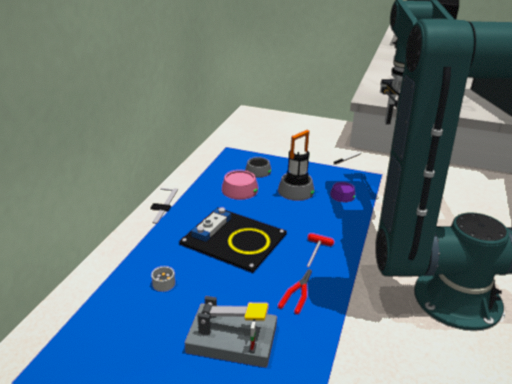

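The scene view (768 wide) shows the lamp on the grey dock at (268,245), the ring at (393,333) and the lever pad at (570,318). The hex key is at (400,262), the pliers at (488,297) and the tin at (468,433). Next I'll segment by colour to get positions.

```bash
python3 - <<'E'
from h import *
for tag in('scene0','side0'):
    P=pts(tag); im=np.load(tag+'.npy',allow_pickle=True).item()['s']['image']
    hsv=cv2.cvtColor(im,cv2.COLOR_RGB2HSV); H,S,V=[hsv[...,i] for i in range(3)]
    def rep(n,m):
        q=P[m]; q=q[~np.isnan(q[:,0])]
        if len(q)<5: print(n,len(q)); return
        c=np.median(q,0); w,vv=np.linalg.eigh(np.cov((q-c)[:,:2].T))
        print(tag,n,len(q),'med',c.round(4),'mid',((np.percentile(q,2,0)+np.percentile(q,98,0))/2).round(4),'ext',np.ptp(q,axis=0).round(3),'ax',vv[:,1].round(3),w.round(6))
        return q
    org=(H>=5)&(H<=18)&(S>150)&(V>80)&(P[...,2]>.12)&(P[...,0]>.2)
    rep('handle',org); rep('bar',org&(P[...,2]>np.nanpercentile(P[org][:,2],98)-.016))
    yel=(H>=22)&(H<=35)&(S>130)&(V>90)
    r=yel&(P[...,2]<.03)&(P[...,2]>.005)
    q=rep('ring',r)
    A=np.c_[2*q[:,:2],np.ones(len(q))]; s=np.linalg.lstsq(A,(q[:,:2]**2).sum(1),rcond=None)[0]; print('circle',s[:2],np.sqrt(s[2]+s[:2]@s[:2]))
    pd=yel&(P[...,2]>.06)&(P[...,2]<.15)
    rep('pad',pd); rep('padtop',pd&(P[...,2]>np.nanmedian(P[pd][:,2])-.005))
    # lever / console box
    # lamp cap
    blk=(P[...,2]>.13)&(P[...,2]<.16)&(P[...,0]>.2)&(P[...,1]<-.1)&(V<110)
    rep('cap',blk&~org)
    lc=(P[...,2]>.145+0)&(P[...,2]<.156)&org
    rep('upr',lc)
    gr=(S<60)&(P[...,2]>.030)&(P[...,2]<.040)&(P[...,1]>.15)&(P[...,0]<.7)&(P[...,0]>.2)
    q=rep('console',gr)
    if q is not None: print(cv2.minAreaRect((q[:,:2]*1000).astype(np.float32)))
E
```

```text
scene0 handle 143 med [ 0.5149 -0.3378  0.2028] mid [ 0.5105 -0.3451  0.1802] ext [0.042 0.068 0.076] ax [0.445 0.896] [8.00e-06 8.03e-04]
scene0 bar 77 med [ 0.5112 -0.3444  0.2114] mid [ 0.5103 -0.3441  0.2085] ext [0.039 0.068 0.016] ax [0.439 0.898] [1.00e-05 5.07e-04]
scene0 ring 321 med [ 0.5575 -0.0177  0.0165] mid [ 0.5565 -0.0193  0.0168] ext [0.215 0.299 0.013] ax [0.526 0.851] [0.001473 0.001904]
circle [0.57430075 0.00707861] 0.06500983771850496
scene0 pad 51 med [0.4323 0.3179 0.101 ] mid [0.4271 0.3061 0.1001] ext [0.039 0.043 0.02 ] ax [-0.314  0.949] [0.000149 0.000269]
scene0 padtop 45 med [0.4288 0.3188 0.1013] mid [0.4264 0.3061 0.1024] ext [0.038 0.043 0.014] ax [-0.113  0.994] [0.000146 0.000254]
scene0 cap 572 med [ 0.4094 -0.7465  0.149 ] mid [ 0.375 -0.759  0.145] ext [0.342 0.939 0.03 ] ax [0.178 0.984] [0.006192 0.073174]
scene0 upr 12 med [ 0.5238 -0.3157  0.1488] mid [ 0.5114 -0.3439  0.1501] ext [0.036 0.066 0.01 ] ax [0.441 0.898] [7.00e-06 9.53e-04]
scene0 console 1498 med [0.4826 0.3088 0.0352] mid [0.4932 0.4539 0.0351] ext [0.454 0.518 0.01 ] ax [-0.
[... 661 characters left out ...]
] ext [0.047 0.048 0.02 ] ax [-0.288  0.958] [0.000156 0.000163]
side0 padtop 311 med [0.4204 0.3075 0.1031] mid [0.4209 0.3058 0.1033] ext [0.046 0.048 0.011] ax [-0.644  0.765] [0.000146 0.000164]
side0 cap 246 med [ 0.4762 -0.3477  0.1472] mid [ 0.3905 -0.5362  0.1454] ext [0.289 0.454 0.03 ] ax [0.383 0.924] [0.000995 0.051422]
side0 upr 20 med [ 0.5183 -0.3172  0.151 ] mid [ 0.5078 -0.3435  0.1505] ext [0.039 0.065 0.011] ax [0.474 0.88 ] [1.50e-05 9.45e-04]
side0 console 2595 med [0.4641 0.3273 0.0354] mid [0.5296 0.3027 0.0347] ext [0.323 0.204 0.01 ] ax [-0.999  0.038] [0.001299 0.003484]
((544.6805419921875, 296.41845703125), (168.41342163085938, 353.60400390625), 77.71753692626953)
```

```bash
python3 - <<'E'
from h import *
print(todelta([.508,-.344,.29]).round(2), R.from_matrix(rot(robot.get_obs()['ee_rot']).T@rot([np.pi,0,1.11])).as_rotvec())
E
```

```text
[30.73 -1.87 -8.55] [-0.00181693 -0.00084562 -0.65913097]
```

>>> move_arm:
  deltas: [0,0,0,0,0,-4.5,-1,0,0,-0.1,3,0,-8.5,-1,0,0,-0.24,8,-0.5,-8.5,-1,0,0,-0.38,13,-0.9,-8.5,-1,0,0,-0.52,18,-1.2,-8.5,-1,0,0,-0.66,23,-1.6,-8.5,-1,0,0,-0.66,28,-1.8,-8.5,-1,0,0,-0.66,30.7,-1.9,-8.5,-1]

```text
time: 0.9
tool_pos: [0.5104, -0.3415, 0.2893]
ee_rot: [-3.14, -0.001, 1.114]
wrist_force: [-0.2, -0.4, -0.5]
width: 0.0936
finger_force: 0.0
```

```bash
python3 - <<'E'
from h import *
s,o=snap('wrist','w1'); print(o['tool_pos'],o['ee_rot'])
P=pts('w1'); im=s['image']
hsv=cv2.cvtColor(im,cv2.COLOR_RGB2HSV); H,S,V=[hsv[...,i] for i in range(3)]
b=(H>=5)&(H<=18)&(S>150)&(P[...,2]>.2)&(P[...,2]<.225)
q=P[b]; c=(np.percentile(q,2,0)+np.percentile(q,98,0))/2
w,v=np.linalg.eigh(np.cov((q-c)[:,:2].T)); print(len(q),c,np.median(q,0),v[:,1],np.degrees(np.arctan2(*v[::-1,1])))
print(cv2.minAreaRect((q[:,:2]*1000).astype(np.float32)))
print('delta',todelta([c[0],c[1],.187]))
E
```

```text
[ 0.51035806 -0.34154932  0.28930449] [-3.14026048e+00 -1.28932253e-03  1.11431347e+00]
826 [ 0.50851282 -0.34820637  0.21172375] [ 0.50769765 -0.34941041  0.21182689] [0.44029158 0.89785485] 63.87751363701276
((507.8751525878906, -348.41961669921875), (73.62551879882812, 12.075675964355469), 64.23654174804688)
delta [-0.98788164 -0.01406757 10.16043729]
```

View pics/w1.png

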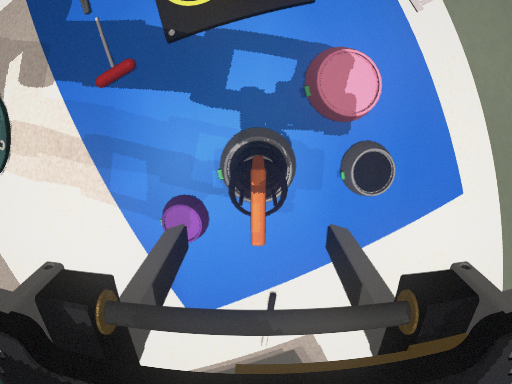

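The wrist view shows the orange bar at (258,200), centred between the fingertips at (185,232) and (332,232) and lined up with the pads. I'll go down and grip.

>>> move_arm:
  deltas: [0,0,0,-0.7,0,4,-1,0,0,0,-0.7,0,7.5,-1,0,0,0,-0.7,0,10.2,-1,0,0,0,-0.7,0,10.2,-1,0,0,0,-0.7,0,10.2,1,0,0,0,-0.7,0,10.2,1,0,0,0,-0.7,0,10.2,1,0,0,0,-0.7,0,10.2,1]

```text
time: 1.75
tool_pos: [0.5052, -0.3511, 0.1905]
ee_rot: [3.138, 0.001, 1.111]
wrist_force: [0.3, -0.1, 0.2]
width: 0.0655
finger_force: 0.0
```

>>> move_arm:
  deltas: [0,0,0,0,0,0,1,0,0,0,0,0,0,1,0,0,0,0,0,0,1]

```text
time: 2.05
tool_pos: [0.5046, -0.3505, 0.1886]
ee_rot: [3.141, 0.0, 1.111]
wrist_force: [-0.0, -0.6, -0.1]
width: 0.0419
finger_force: 0.0
```

>>> move_arm:
  deltas: [0,0,0,0,0,0,1,0,0,0,0,0,0,1,0,0,0,0,0,0,1,0,0,0,0,0,0,1,0,0,0,0,0,0,1,0,0,0,0,0,0,1]

```text
time: 2.65
tool_pos: [0.5046, -0.3505, 0.1884]
ee_rot: [-3.142, 0.0, 1.111]
wrist_force: [0.2, -0.6, -0.4]
width: 0.0134
finger_force: 30.0
```

```bash
python3 - <<'E'
from h import *
o=robot.get_obs(); print(o['width'],o['finger_force'],o['wrist_force'])
E
```

```text
0.01341876243815376 29.999279379844666 [ 0.17163579 -0.55480024 -0.43357677]
```

>>> move_arm:
  deltas: [0,0,0,0,0,-0.5,1,0,0,0,0,0,-1.5,1,0,0,0,0,0,-3,1,0,0,0,0,0,-4.5,1,0,0,0,0,0,-6,1,0,0,0,0,0,-7,1,0,0,0,0,0,-7.5,1,0,0,0,0,0,-7.5,1]

```text
time: 3.45
tool_pos: [0.5049, -0.3507, 0.2648]
ee_rot: [3.14, 0.001, 1.111]
wrist_force: [-0.6, 0.5, -3.6]
width: 0.0138
finger_force: 30.0
```

```bash
python3 - <<'E'
from h import *
o=robot.get_obs(); print(o['width'],o['finger_force'],o['wrist_force'],o['wrist_torque'],o['tool_pos'])
snap('wrist','w2');snap('scene','s2');snap('side','d2')
for t in('s2','d2'):
    P=pts(t); im=np.load(t+'.npy',allow_pickle=True).item()['s']['image']
    near=(abs(P[...,0]-.505)<.06)&(abs(P[...,1]+.35)<.06)
    for lo,hi in((.112,.125),(.13,.15),(.15,.17),(.17,.19),(.2,.225)):
        q=P[near&(P[...,2]>lo)&(P[...,2]<hi)]
        if len(q): 
            # circle fit
            A=np.c_[2*q[:,:2],np.ones(len(q))]; s=np.linalg.lstsq(A,(q[:,:2]**2).sum(1),rcond=None)[0]
            print(t,lo,len(q),s[:2].round(4),np.sqrt(s[2]+s[:2]@s[:2]).round(4))
    q=P[near]; print(np.nanmin(q[q[:,2]>.09][:,2]))
    c=cv2.imread(f'pics/{t}.png')
a=cv2.imread('pics/s2.png')[80:230,100:260]; b=cv2.imread('pics/d2.png')[90:240,230:390]
cv2.imwrite('pics/c2.png',cv2.resize(np.hstack([a,b]),(800,375)))
E
```

```text
0.013815477700671052 29.99877244234085 [-0.61001303  0.53023598 -3.55964618] [-0.03427199 -0.028678   -0.0353092 ] [ 0.50488782 -0.35072692  0.26476382]
s2 0.112 44 [ 0.5056 -0.3459] 0.0346
s2 0.13 132 [ 0.5061 -0.3455] 0.0336
s2 0.15 97 [ 0.5056 -0.3456] 0.0294
s2 0.17 87 [ 0.5055 -0.3452] 0.028
s2 0.2 158 [ 0.5059 -0.3448] 0.0312
0.11244861632809644
d2 0.112 53 [ 0.505  -0.3466] 0.032
d2 0.13 150 [ 0.5048 -0.3463] 0.0326
d2 0.15 122 [ 0.5054 -0.3471] 0.0281
d2 0.17 125 [ 0.5056 -0.3492] 0.029
d2 0.2 170 [ 0.5054 -0.3475] 0.0315
0.11481904384829933
```

View pics/c2.png

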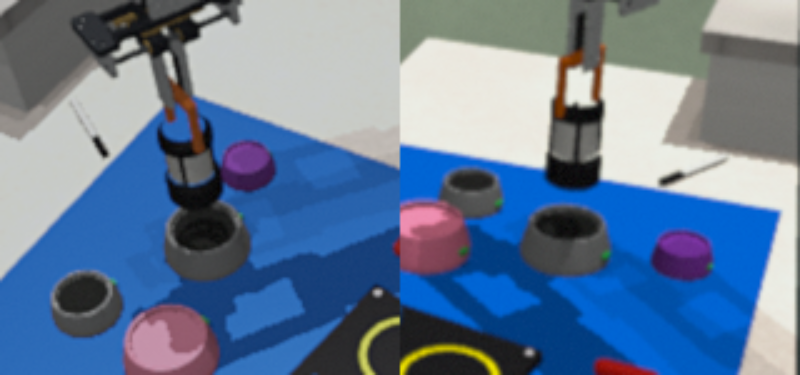

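```bash
python3 - <<'E'
from h import *
from scipy.optimize import least_squares
for t in('s2','d2'):
    P=pts(t); im=np.load(t+'.npy',allow_pickle=True).item()['s']['image']
    hsv=cv2.cvtColor(im,cv2.COLOR_RGB2HSV); H,S,V=[hsv[...,i] for i in range(3)]
    r=(H>=20)&(H<=36)&(S>100)&(V>80)&(P[...,2]<.03)&(np.hypot(P[...,0]-.556,P[...,1]+.022)<.075)
    q=P[r]
    f=least_squares(lambda p:np.hypot(q[:,0]-p[0],q[:,1]-p[1])-.054,[.556,-.022],loss='soft_l1',f_scale=.002)
    print(t,len(q),f.x,np.median(q[:,2]))
    print(todelta([f.x[0]-.0006,f.x[1]-.0044,.27]))
E
```

```text
s2 382 [ 0.55629526 -0.01911103] 0.016457128874422966
[31.56002003 -9.90414647 -0.72405211]
d2 406 [ 0.55527193 -0.02339821] 0.01660066296117324
[31.13043716 -9.80550656 -0.72438858]
```

>>> move_arm:
  deltas: [0,0,0,0.6,-0.2,0,1,0,0,0,1.9,-0.6,0,1,0,0,0,3.4,-1.1,0,1,0,0,0,5.6,-1.8,0,1,0,0,0,7.8,-2.5,0,1,0,0,0,10.3,-3.2,0,1,0,0,0,12.8,-4,0,1,0,0,0,15.3,-4.8,0,1]

```text
time: 4.4
tool_pos: [0.5294, -0.1894, 0.2637]
ee_rot: [3.141, -0.001, 1.112]
wrist_force: [0.5, 0.6, -3.6]
width: 0.0139
finger_force: 30.0
```

>>> move_arm:
  deltas: [0,0,0,2.5,-0.8,0,1,0,0,0,5,-1.6,0,1,0,0,0,7.5,-2.4,0,1,0,0,0,10,-3.2,0,1,0,0,0,12.5,-3.9,0,1,0,0,0,14.4,-4.5,0,1,0,0,0,15.6,-4.9,0,1,0,0,0,16,-5,0,1]

```text
time: 5.2
tool_pos: [0.5555, -0.0244, 0.2637]
ee_rot: [3.141, -0.0, 1.113]
wrist_force: [-0.0, -1.0, -2.6]
width: 0.0136
finger_force: 30.0
```

>>> move_arm:
  deltas: [0,0,0,0,0,0.5,1,0,0,0,0,0,2,1,0,0,0,0,0,3.5,1,0,0,0,0,0,5,1,0,0,0,0,0,6,1,0,0,0,0,0,6.5,1,0,0,0,0,0,6.5,1,0,0,0,0,0,6.5,1]

```text
time: 6.0
tool_pos: [0.556, -0.0266, 0.1989]
ee_rot: [3.141, -0.0, 1.111]
wrist_force: [0.3, -0.5, -2.5]
width: 0.0138
finger_force: 30.0
```

```bash
python3 - <<'E'
from h import *
from scipy.optimize import least_squares
print(robot.get_obs())
for n,t in(('scene','s3'),('side','d3')):
    snap(n,t)
    P=pts(t); im=np.load(t+'.npy',allow_pickle=True).item()['s']['image']
    hsv=cv2.cvtColor(im,cv2.COLOR_RGB2HSV); H,S,V=[hsv[...,i] for i in range(3)]
    near=(np.hypot(P[...,0]-.556,P[...,1]+.021)<.06)
    for lo,hi in((.03,.045),(.045,.07),(.07,.09),(.09,.11)):
        q=P[near&(P[...,2]>lo)&(P[...,2]<hi)]
        if len(q)>20:
            A=np.c_[2*q[:,:2],np.ones(len(q))]; s=np.linalg.lstsq(A,(q[:,:2]**2).sum(1),rcond=None)[0]
            print(t,lo,len(q),s[:2].round(4),np.sqrt(s[2]+s[:2]@s[:2]).round(4))
    q=P[near];print(np.sort(q[q[:,2]>.019][:,2])[:8])
a=cv2.imread('pics/s3.png')[120:290,180:350]; b=cv2.imread('pics/d3.png')[120:290,160:330]
cv2.imwrite('pics/c3.png',cv2.resize(np.hstack([a,b]),(800,400)))
E
```

```text
{'time': 6.0, 'joint_positions': array([-1.49663002e-01,  1.02644432e-01,  1.36688032e+00, -9.05660505e-05,
        1.67108517e+00,  3.10422123e-01]), 'qvel': array([ 0.00136974, -0.00677053, -0.01467811, -0.00083547,  0.00194547,
       -0.00064784]), 'joint_torque': array([-3.60541348e-02, -3.58563316e+01, -3.13266385e+01,  8.21184833e-02,
        9.30843176e-03, -5.05841581e-04]), 'tool_pos': array([ 0.55601513, -0.02663391,  0.19894694]), 'ee_rot': array([ 3.14062937e+00, -2.14388661e-04,  1.11070219e+00]), 'wrist_force': array([ 0.34575762, -0.4999296 , -2.49462806]), 'wrist_torque': array([-0.06826834, -0.06040891, -0.0501846 ]), 'finger_force': 29.998905658721924, 'width': 0.013786298188347782}
s3 0.045 78 [ 0.5575 -0.0222] 0.0349
s3 0.07 139 [ 0.5583 -0.0217] 0.0326
s3 0.09 88 [ 0.5571 -0.0222] 0.0288
[0.01901003 0.01901519 0.01902051 0.01904574 0.01905487 0.01906742
 0.01909197 0.01910639]
d3 0.045 135 [ 0.5574 -0.0249] 0.0344
d3 0.07 196 [ 0.5565 -0.0234] 0.0319
d3 0.09 144 [ 0.5572 -0.0248] 0.0285
[0.01900006 0.01901745 0.01901974 0.01903013 0.01903419 0.01904416
 0.01906914 0.01907116]
```

View pics/c3.png

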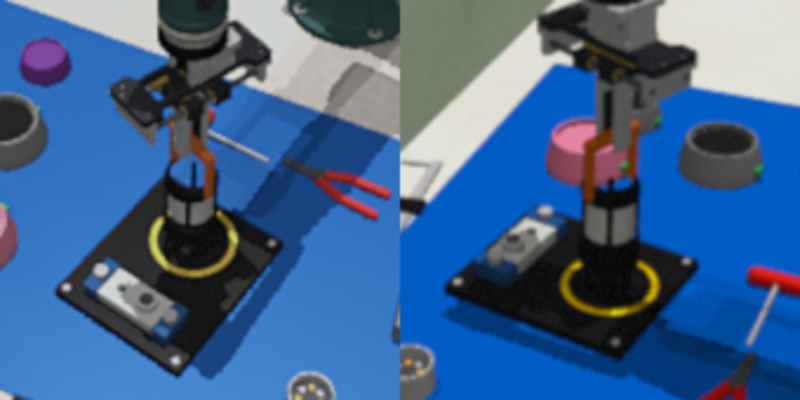

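The lamp is upright over the ring, which is at (193,243) left and (610,287) right, and within about 2 mm of centre. I'll lower it gently.

>>> move_arm:
  deltas: [0,0,0,0,0,0.8,1,0,0,0,0,0,1.6,1,0,0,0,0,0,2.4,1,0,0,0,0,0,2.8,1,0,0,0,0,0,3.0,1,0,0,0,0,0,3.1,1,0,0,0,0,0,3.2,1,0,0,0,0,0,3.2,1]

```text
time: 6.9
tool_pos: [0.5559, -0.0265, 0.1667]
ee_rot: [3.141, -0.0, 1.111]
wrist_force: [-0.2, 0.2, -3.7]
width: 0.0136
finger_force: 30.0
```

>>> move_arm:
  deltas: [0,0,0,0,0,0.1,1,0,0,0,0,0,0.2,1,0,0,0,0,0,0.25,1,0,0,0,0,0,0.25,1]

```text
time: 7.3
tool_pos: [0.5556, -0.0265, 0.1639]
ee_rot: [-3.141, 0.0, 1.111]
wrist_force: [-0.0, -0.6, -3.8]
width: 0.014
finger_force: 30.0
```

>>> move_arm:
  deltas: [0,0,0,0,0,0.05,1,0,0,0,0,0,0.1,1,0,0,0,0,0,0.1,1]

```text
time: 7.6
tool_pos: [0.5559, -0.0266, 0.1634]
ee_rot: [3.141, -0.0, 1.111]
wrist_force: [0.6, -0.2, -1.7]
width: 0.0138
finger_force: 30.0
```

>>> move_arm:
  deltas: [0,0,0,0,0,0.05,1,0,0,0,0,0,0.1,1,0,0,0,0,0,0.1,1]

```text
time: 7.9
tool_pos: [0.5563, -0.0267, 0.1633]
ee_rot: [3.139, -0.0, 1.111]
wrist_force: [-0.7, -0.8, 3.6]
width: 0.0136
finger_force: 30.0
```

>>> move_arm:
  deltas: [0,0,0,0,0,0,-1,0,0,0,0,0,0,-1,0,0,0,0,0,0,-1,0,0,0,0,0,0,-1,0,0,0,0,0,0,-1,0,0,0,0,0,0,-1,0,0,0,0,0,0,-1,0,0,0,0,0,0,-1]

```text
time: 8.7
tool_pos: [0.5557, -0.0265, 0.162]
ee_rot: [3.142, 0.0, 1.111]
wrist_force: [-0.2, -0.6, -0.0]
width: 0.0739
finger_force: 0.0
```

>>> move_arm:
  deltas: [0,0,0,0,0,-1,-1,0,0,0,0,0,-3,-1,0,0,0,0,0,-6,-1,0,0,0,0,0,-9,-1,0,0,0,0,0,-11,-1,0,0,0,0,0,-12,-1]

```text
time: 9.3
tool_pos: [0.5565, -0.0266, 0.2856]
ee_rot: [3.137, -0.002, 1.111]
wrist_force: [-0.4, 0.2, 0.2]
width: 0.0942
finger_force: 0.0
```

```bash
python3 - <<'E'
from h import *
from scipy.optimize import least_squares
o=robot.get_obs();print(o['tool_pos'],o['ee_rot'],o['joint_positions'])
for n,t in(('scene','s4'),('side','d4')):
    snap(n,t)
    P=pts(t); im=np.load(t+'.npy',allow_pickle=True).item()['s']['image']
    hsv=cv2.cvtColor(im,cv2.COLOR_RGB2HSV); H,S,V=[hsv[...,i] for i in range(3)]
    near=(np.hypot(P[...,0]-.556,P[...,1]+.021)<.06)
    for lo,hi in((.03,.045),(.045,.07),(.07,.09),(.09,.11)):
        q=P[near&(P[...,2]>lo)&(P[...,2]<hi)]
        if len(q)>20:
            A=np.c_[2*q[:,:2],np.ones(len(q))]; s=np.linalg.lstsq(A,(q[:,:2]**2).sum(1),rcond=None)[0]
            print(t,lo,len(q),s[:2].round(4),np.sqrt(s[2]+s[:2]@s[:2]).round(4))
    # console: box top z~.035 near pad, and lever bar
    nc=(np.hypot(P[...,0]-.47,P[...,1]-.31)<.16)
    q=P[nc&(P[...,2]>.031)&(P[...,2]<.039)]; m=cv2.minAreaRect((q[:,:2]*1000).astype(np.float32)); print('box',len(q),m)
    pd=nc&(H>=22)&(H<=35)&(S>130)&(V>90)&(P[...,2]>.096)
    q=P[pd]; print('pad',len(q),np.mean(q,0),cv2.minAreaRect((q[:,:2]*1000).astype(np.float32)))
    q=P[nc&(P[...,2]>.075)&~((H>=22)&(H<=35)&(S>130))]
    print('lever others',len(q),np.median(q,0))
a=cv2.imread('pics/s4.png')[120:290,180:350]; b=cv2.imread('pics/d4.png')[120:290,160:330]; c=cv2.imread('pics/d4.png')[280:384,160:300]
cv2.imwrite('pics/c4.png',cv2.resize(np.hstack([a,b]),(800,400)))
cv2.imwrite('pics/e4.png',cv2.resize(c,(700,520)))
E
```

```text
[ 0.55652197 -0.02659932  0.2856036 ] [ 3.13653083e+00 -1.56584506e-03  1.11084589e+00] [-1.49486890e-01  9.79389073e-02  1.20182559e+00 -5.74297479e-05
  1.83652997e+00  3.10452284e-01]
s4 0.03 73 [ 0.5578 -0.022 ] 0.0345
s4 0.045 141 [ 0.5576 -0.0225] 0.0305
s4 0.07 91 [ 0.5567 -0.0224] 0.0288
s4 0.09 53 [ 0.5585 -0.0224] 0.0301
box 1420 ((476.31085205078125, 313.478515625), (181.12335205078125, 119.33517456054688), 7.529479026794434)
pad 26 [0.43010784 0.30890261 0.10197525] ((427.1858215332031, 306.0239562988281), (36.04892349243164, 40.62345504760742), 6.500692844390869)
lever others 595 [0.46674996 0.3149209  0.09185328]
d4 0.03 117 [ 0.5565 -0.0244] 0.0341
d4 0.045 215 [ 0.5567 -0.025 ] 0.0302
d4 0.07 145 [ 0.5575 -0.0258] 0.0289
d4 0.09 124 [ 0.5571 -0.0254] 0.0298
box 2508 ((474.315673828125, 311.9754638671875), (180.28802490234375, 121.27963256835938), 7.7496795654296875)
pad 316 [0.42068406 0.3073424  0.10339692] ((421.6287841796875, 305.0853271484375), (43.24604415893555, 45.281463623046875), 5.683854103088379)
lever others 744 [0.50003964 0.31793846 0.08780689]
```

View pics/c4.png

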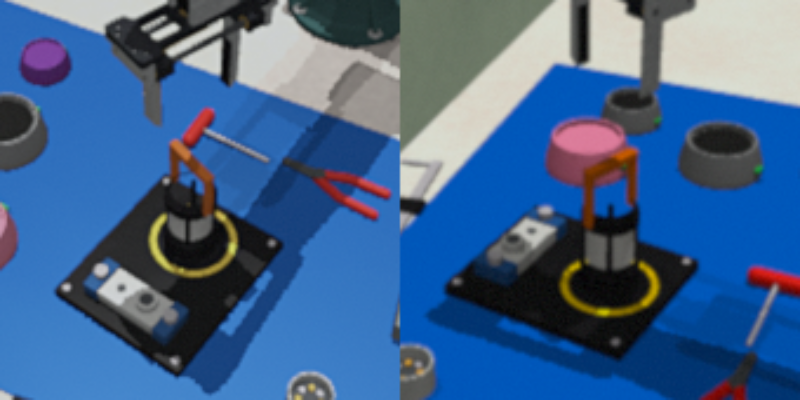

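View pics/e4.png

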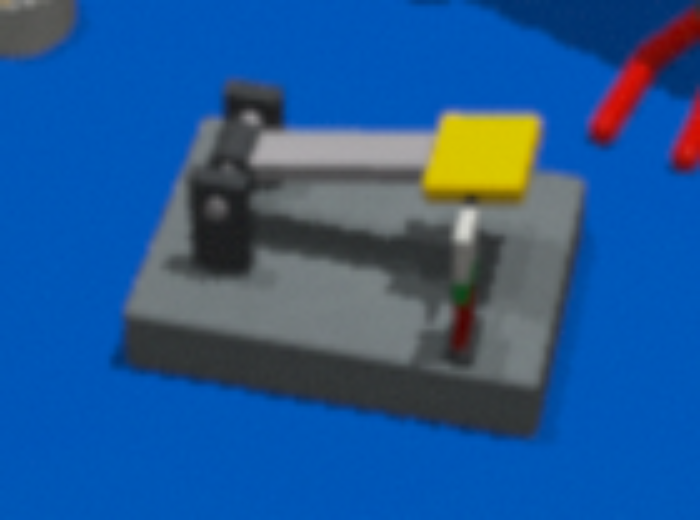

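The lamp stands upright and released inside the ring. The console crop shows the lever raised, with its pad at (485,155) and the gauge at (465,280). Next I'll move above the pad while closing the fingers.

```bash
python3 - <<'E'
from h import *
print(todelta([.4257,.306,.145]).round(2), R.from_matrix(rot(robot.get_obs()['ee_rot']).T@rot([np.pi,0,1.70])).as_rotvec())
E
```

```text
[ 23.98 -26.53  13.85] [ 4.10007151e-03 -1.53560104e-05 -5.89174862e-01]
```

>>> move_arm:
  deltas: [0,0,0,1.4,-1.6,0,1,0,0,-0.1,4.3,-4.8,0,1,0,0,-0.2,7.4,-8.2,0,1,0,0,-0.3,10.5,-11.7,0,1,0,0,-0.4,13.7,-15.1,0,1,0,0,-0.5,16.8,-18.6,0,1,0,0,-0.59,20,-22,0,1,0,0,-0.59,22.8,-25.2,0,1]

```text
time: 10.2
tool_pos: [0.4295, 0.2912, 0.2801]
ee_rot: [-3.139, 0.001, 1.703]
wrist_force: [0.9, 1.0, -0.2]
width: 0.0335
finger_force: 0.0
```

```bash
python3 - <<'E'
from h import *
o=robot.get_obs();print(todelta([.4257,.306,.145]).round(2),o['tool_pos'],o['ee_rot'],o['width'])
E
```

```text
[ 1.53 -0.14 13.51] [0.42948045 0.29123115 0.28014183] [-3.13890730e+00  9.37614270e-04  1.70280858e+00] 0.03345630448828502
```

>>> move_arm:
  deltas: [0,0,0,1,-0.2,2,1,0,0,0,1.6,-0.3,5,1,0,0,0,1.6,-0.3,8,1,0,0,0,1.6,-0.3,11,1,0,0,0,1.6,-0.3,13,1,0,0,0,1.6,-0.3,13.5,1,0,0,0,1.6,-0.3,13.5,1,0,0,0,1.6,-0.3,13.5,1]

```text
time: 11.0
tool_pos: [0.4265, 0.3053, 0.1478]
ee_rot: [3.14, -0.0, 1.701]
wrist_force: [-0.6, -0.2, 0.6]
width: 0.0003
finger_force: 0.0
```

```bash
python3 - <<'E'
from h import *
o=robot.get_obs();print(todelta([.4257,.306,.081]).round(2),o['wrist_force'],o['width'])
E
```

```text
[ 0.08 -0.08  6.68] [-0.56202298 -0.15177739  0.59367107] 0.00029886065365631443
```

>>> move_arm:
  deltas: [0,0,0,0,0,1.5,1,0,0,0,0,0,3,1,0,0,0,0,0,3.8,1,0,0,0,0,0,4.3,1,0,0,0,0,0,4.8,1,0,0,0,0,0,5.3,1,0,0,0,0,0,5.6,1,0,0,0,0,0,5.6,1]

```text
time: 11.8
tool_pos: [0.4256, 0.3053, 0.0913]
ee_rot: [-3.141, -0.0, 1.701]
wrist_force: [-4.0, -0.6, 5.5]
width: 0.0007
finger_force: 2.7
```

>>> move_arm:
  deltas: [0,0,0,0,0,0.3,1,0,0,0,0,0,0.6,1,0,0,0,0,0,0.9,1,0,0,0,0,0,1.0,1,0,0,0,0,0,1.0,1,0,0,0,0,0,1.0,1]

```text
time: 12.4
tool_pos: [0.4253, 0.3054, 0.0821]
ee_rot: [-3.14, -0.001, 1.701]
wrist_force: [-5.3, -0.7, 8.0]
width: 0.0005
finger_force: 3.8
```

```bash
python3 - <<'E'
from h import *
o=robot.get_obs();print(o['tool_pos'],o['wrist_force'])
snap('scene','s5'); snap('side','d5'); snap('wrist','w5')
for t in('s5','d5'):
    P=pts(t); im=np.load(t+'.npy',allow_pickle=True).item()['s']['image']
    hsv=cv2.cvtColor(im,cv2.COLOR_RGB2HSV); H,S,V=[hsv[...,i] for i in range(3)]
    m=(H>=22)&(H<=35)&(S>130)&(V>90)&(np.hypot(P[...,0]-.425,P[...,1]-.306)<.035)
    q=P[m]; print(t,len(q),np.percentile(q,[10,50,90],axis=0).round(4)) if len(q) else 0
c=cv2.imread('pics/d5.png')[280:384,160:300]
cv2.imwrite('pics/e5.png',cv2.resize(c,(700,520)))
E
```

```text
[0.42528869 0.30537861 0.08212685] [-5.25285246 -0.65318528  8.02428972]
s5 56 [[0.4329 0.2904 0.0763]
 [0.4375 0.3074 0.0808]
 [0.4426 0.3262 0.0841]]
d5 208 [[0.3999 0.2919 0.077 ]
 [0.4103 0.3147 0.0818]
 [0.4344 0.3238 0.0839]]
```

View pics/e5.png

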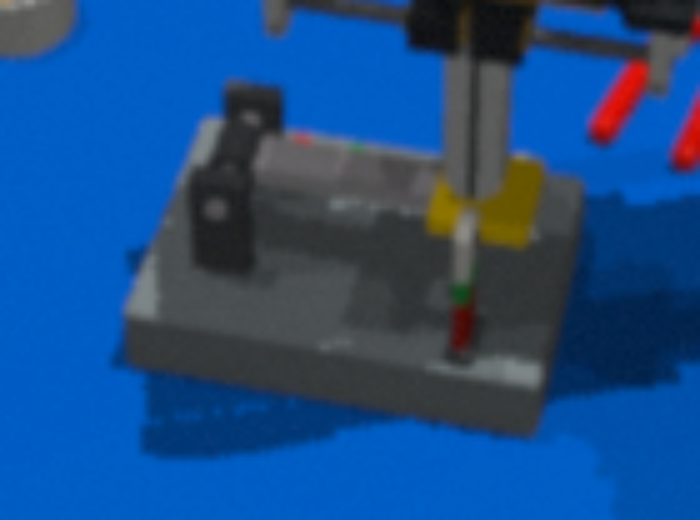

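The crop shows the closed fingers pressing the pad level at (485,205). Depth puts the pad top at about 0.081 m, with 8 N on the tool, which is the middle position. I'm handing in while still holding it there.

```bash
python3 - <<'E'
from h import *
o=robot.get_obs();print(o['time'],o['tool_pos'],abs(o['qvel']).max())
print(robot.close_job())
E
```

```text
12.55 [0.4252749  0.30539264 0.08214459] 0.0018086446687034306
the job is handed in; nothing more can be done
None
```

The job is handed in at 12.55 s on the robot's clock: the lamp stands upright and released inside the yellow ring, and the closed fingers are still holding the lever in its middle position (pad at about 81 mm, 8 N).

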